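# Point the dust-gate dial at the widest hose socket and start the extractor

## Robot

A 6-joint arm with a two-finger parallel gripper is mounted at the origin on the work surface. World frame = base frame: x ahead of the robot, y to its left, z up, the work surface at z = 0. Lengths are in m, angles in rad, forces in N, time in s.
With the tool pointing down it reaches from about 0.275 to 0.725 m from the base axis. Payload 5.6 kg.
Tool frame: the origin (TCP) lies at the very end of the fingers, on their centre line; the grasp point (between the pads) lies 19 mm behind it; x points along the fingers, y is the direction in which the jaws open and shut, and the axes are right-handed (so a half turn about x gives the same grasp; the last joint's range is limited). The gripper opens to 85 mm and grips with 20 to 120 N. Pads are 22 mm wide; open, the fingers measure 114 mm over their backs; the gripper's body (76 mm by 85 mm) begins 54 mm behind the grasp point. The pads swing forward as they close: fully open they stand 13 mm farther back than shut.
Start: joints at [-0.919, 0.255, 0.108, 0, -1.424, -0.285], TCP at [0.197, -0.513, 0.193] pointing down, gripper open.
Joint ranges: [-2.95, 2.95], [-1.21, 1.97], [-1.09, 1.5], [-2.87, 1.71], [-2.94, -0.07], [-3.05, 3.05]. Speed limits (rad/s): [2.57, 2.57, 3.14, 3.14, 3.14, 3.14].

## Interface

Orientations are given as [roll, pitch, yaw] about the fixed x, y, z axes, in that order (R = Rz(yaw) Ry(pitch) Rx(roll)).
In Python, from station import ctrl gives the robot as it stands.
- The arm moves only by the shell command python3 -m pendant 'ROWS' [FORCE]. ROWS is JSON, a list of rows, each a list of 3 entries, a list of its own where there are three numbers: the shift along the tool's x, y, z in m, then the turn about the tool's x in degrees, then the closure, from 0 (fully open) to 1 (shut). A call has exactly 10 rows; each row is the pose to reach, as a shift and turn from the pose commanded when the call began, along the tool's axes at that moment; what a row does not reach only later rows make up. A row lasts 1/8 s, in which the tool goes at most 62.5 mm and 10.7 degrees, less where a joint would pass 70% of its speed; a pose out of reach is approached as far as the arm can. A call with a gripper value outside its range is refused whole. The fingers move at their own pace and stop on an object; FORCE is the grip in N (left out, the last holds). Time passes only in rows, so rows that repeat a pose let the fingers close, or fill a call up. It gives the time, the measured TCP pose, the force and the opening at its end, in the units of the state.
- ctrl.read_state(): the state, without advancing time (a new reading comes with each control period).
- ctrl.snapshot(name): name is "scene" or "top" or "wrist"; returns the picture (400x640x3 uint8, red, green, blue); there is no depth.
- ctrl.get_calibration(name): a dict with "vertical_fov" (degrees; the focal length in pixels is half the picture's height over the tangent of half this angle, whatever the lens; pixels are square), "cx", "cy" (the principal point, pixels), "R" (3x3) and "t" (3): a world point X has camera coordinates R X + t; the wrist camera has in their place "tool_from_camera" (4x4, takes a point from camera to tool coordinates, whose origin is the TCP and whose axes are the tool frame's). Camera axes: x right, y down, z forward; pixel columns grow to the right and rows downward; lengths in m; the calibration is good to about 2 mm. A picture is of the moment at which its call begins: read the wrist's pose just before it. get_calibration takes no time and is no camera call.
- ctrl.sign_off(): hands the job in, once; it reports no verdict.
The state is a dict: "t": time; "joint_positions": joint angles; "joint_velocities": joint speeds; "joint_efforts": joint torques, N m; "position": TCP position; "eef_rot": TCP orientation; "contact_force": force on the tool from outside, world axes, zero at the start; "torque": the same for the moment, N m; "grip_width": finger opening in m.
Only numpy, scipy, OpenCV 4.12 (cv2) and the standard library are available. Lean on these libraries where they do the work, as an engineer would, in place of code of your own. Each camera call takes 0.05 s, during which the arm holds its last target. There are 200 camera calls.

## Task

Push the upright tab of the dial on the dust-collection manifold until the dial's pointed nose aims at the middle of the widest of the four hose sockets. Then, with the dial left there, press the button on top of the switch box all the way down and let it come back up. Leave the tape roll, the glue bottle, the drinks can and the loose cap where they are.

Things in the scene. Friction and masses are not known exactly. Their poses are not given: they have to be found in the camera images.
- manifold: a round plywood drum 324 mm across and 30 mm high, fixed flat on the bench; origin at the centre of its underside, on the dial's vertical turning axis. Its x axis is the dial's zero direction. The four sockets stand on its top at -1.4, -0.7, +0.7 and +1.4 rad (counter-clockwise from above) from that direction
- dial (a joint): angle of the dial, rad, 0 when its nose points along the manifold's x axis, growing counter-clockwise from above; stops at -1.75 and +1.75; starts between -0.4 and 0.4, in the gap between the two middle sockets. No detents and no spring: a friction bearing (about 0.22 N m, that is about 5 N pushed sideways at the tab) leaves it where it is pushed
- dial_tab (a point): middle of the top edge of the upright black tab on the dial, at z = 92 mm, 46 mm from the turning axis on the nose side. The tab is a plate 10 mm thick (around the circle), 32 mm long radially (30 to 62 mm from the axis), standing from the dial's flat top at z = 56 mm up to z = 92 mm. The dial is a metal disc 116 mm across, with a pointed nose, level with its top, whose tip is 78 mm from the axis, on the same radius as the tab
- dial_aim (a point): a point in the air in line with the dial's nose and tab, 116 mm from the turning axis (38 mm past the nose's tip), at z = 56 mm; turns with the dial and lies above a socket's centre when the nose aims exactly at it. Socket tops are at z = 52 mm, lower than the dial's top
- socket_a: the widest of the four hose sockets: a short upright black plastic collar, 70 mm outside diameter, 62 mm bore, 22 mm high, fixed on the manifold's top; origin at the centre of its underside, 116 mm from the manifold's axis. The four sockets' places on the manifold change places between starts
- socket_b: the second widest of the four hose sockets: a short upright black plastic collar, 47 mm outside diameter, 39 mm bore, 22 mm high, fixed on the manifold's top; origin at the centre of its underside, 116 mm from the manifold's axis. The four sockets' places on the manifold change places between starts
- socket_c: the third widest of the four hose sockets: a short upright black plastic collar, 38 mm outside diameter, 30 mm bore, 22 mm high, fixed on the manifold's top; origin at the centre of its underside, 116 mm from the manifold's axis. The four sockets' places on the manifold change places between starts
- socket_d: the narrowest of the four hose sockets: a short upright black plastic collar, 30 mm outside diameter, 22 mm bore, 22 mm high, fixed on the manifold's top; origin at the centre of its underside, 116 mm from the manifold's axis. The four sockets' places on the manifold change places between starts
- start_top (a point): centre of the top of the round grey push button, 34 mm across, on top of the switch box (a fixed grey box 80 x 75 mm and 45 mm high). Pressed straight down; it springs back
- start (a joint): how far the button is pressed, m: 0 up, 0.006 fully down (about 5 N)
- tape_mid (a point): a roll of tape lying flat, loose, 110 mm across and 36 mm high; the point is its centre. It and the switch box change sides between starts
- glue_mid (a point): an upright glue bottle, loose, 68 mm across, 190 mm high; the point is its centre, half-way up
- can_mid (a point): an upright drinks can, loose, 66 mm across, 120 mm high; the point is its centre
- cap_mid (a point): a loose black blanking cap, a disc 38 mm across and 20 mm high, lying on the manifold's top on the side away from the sockets, about 115 mm from the axis; the point is its centre
There are look-alikes about, which are no part of the job. Leave any purple or yellow look-alike of the part that bears start_top alone.

How it is judged:
On the way, in this order (a step that is already met when the one before it is completed fails the run):
1. the dial's nose aims at the widest socket and the dial is at rest (horizontal distance between dial_aim and socket_a below 0.014 m and velocity of joint dial between -0.05 and 0.05 rad/s), for 0.3 s.
2. the button is pressed down (value of joint start above 0.0045 m and horizontal distance between dial_aim and socket_a below 0.014 m), for 0.05 s.
At the end, for the whole second after the job is handed in: The dial is at rest with its nose aimed at the widest socket within about 7 degrees (dial_aim within 14 mm of its centre, seen from above); the button was pressed at least 4.5 mm with the dial set and is up again; tape, glue, can and cap are within 20 mm of their starts (all of step 1 and value of joint start below 0.001 m and distance of each of tape_mid, glue_mid, can_mid, cap_mid from where it was at the start of the episode below 0.02 m); the robot touches nothing.
It fails at once if the tape roll is moved 20 mm or more (distance of tape_mid from where it was at the start of the episode above 0.02 m).
It fails at once if the glue bottle is moved 20 mm or more (distance of glue_mid from where it was at the start of the episode above 0.02 m).
It fails at once if the drinks can is moved 20 mm or more (distance of can_mid from where it was at the start of the episode above 0.02 m).
It fails at once if the loose cap is moved 20 mm or more (distance of cap_mid from where it was at the start of the episode above 0.02 m).
It fails at once if the button is pressed while the dial does not aim at the widest socket (value of joint start above 0.003 m and horizontal distance between dial_aim and socket_a above 0.014 m).
It also fails if it takes over 51 s, if anything falls off the work surface, if the arm or the gripper's body presses on something with over 40 N, if the wrist force passes 120 N, or if a joint passes its speed limit or range.

## Working session

There is one attempt and no reset: what is moved stays moved. The work goes in short steps, Python scripts to look and compute and a shell command to move; the robot and the scene stay as the last step left them, time stands still between calls to the robot, and variables do not carry over. Pictures are saved under pics/ and viewed, about 8 in all and at most 12, crops included, and the job is handed in when it is done.

```bash
mkdir -p pics; ls
python3 - <<'E'
from station import ctrl
import cv2,json
for n in("top","scene"):
    cv2.imwrite(f"pics/{n}0.png",ctrl.snapshot(n)[:,:,::-1]); c=ctrl.get_calibration(n); print(n,c)
s=ctrl.read_state(); print(s)
E
```

```text
pics
top {'vertical_fov': 43.118333394948465, 'cx': 319.49281476440245, 'cy': 196.81948241725522, 'R': array([[-1.12078622e-02, -9.99937037e-01, -5.52237557e-04],
       [-9.96266356e-01,  1.12139943e-02, -8.56013658e-02],
       [ 8.56021690e-02, -4.09232610e-04, -9.96329314e-01]]), 't': array([-0.07702279,  0.56270857,  1.51634577])}
scene {'vertical_fov': 56.78748322558548, 'cx': 317.14586243928034, 'cy': 201.33930686167255, 'R': array([[ 0.19043947,  0.98155907, -0.0165712 ],
       [ 0.58244045, -0.12655955, -0.80296065],
       [-0.79025055,  0.14326366, -0.59580164]]), 't': array([-0.02448619, -0.25718696,  1.4011777 ])}
{'t': 0.1, 'joint_positions': array([-9.19401206e-01,  2.55725559e-01,  1.07171798e-01, -3.65175406e-04,
       -1.42387799e+00, -2.84594291e-01]), 'joint_velocities': array([ 0.00076867, -0.00117126,  0.00145507,  0.00117827, -0.00109264,
       -0.00063504]), 'joint_efforts': array([-2.34824147e-03, -3.87602091e+01,  2.38475704e+01,  5.37797570e+00,
       -3.76296637e-03,  1.24942606e-06]), 'position': array([ 0.19711053, -0.51295914,  0.19229005]), 'eef_rot': array([1.638049  , 1.56912149, 2.00479608]), 'contact_force': array([ 0.30685371, -0.27981752, -0.10846052]), 'torque': array([0.03810146, 0.01186547, 0.00996761]), 'grip_width': 0.08560274171348167}
```

View pics/top0.png

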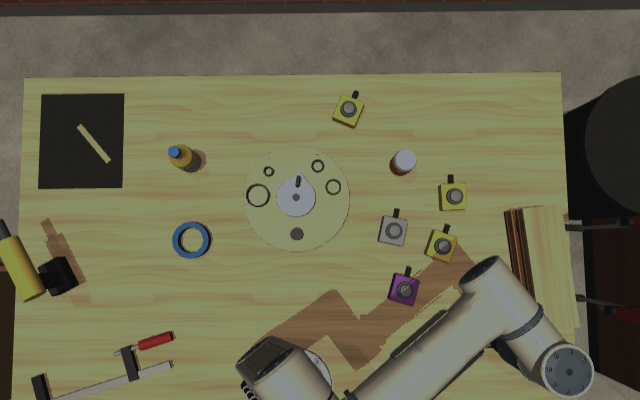

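View pics/scene0.png

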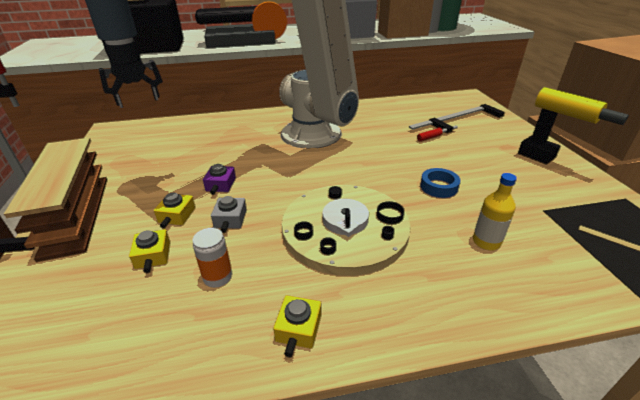

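The top view shows the manifold dial at about (296,197), the widest socket at (258,195), the grey switch box at (393,230), the can at (404,161) and the cap at (297,234). The scene view agrees. Next I'll measure these.

```bash
cat > h.py <<'E'
import numpy as np, cv2
from station import ctrl
def ray(uv,z,n="top"):
    c=ctrl.get_calibration(n); f=200/np.tan(np.radians(c["vertical_fov"]/2))
    d=c["R"].T@np.array([(uv[0]-c["cx"])/f,(uv[1]-c["cy"])/f,1]); o=-c["R"].T@c["t"]
    return (o+d*(z-o[2])/d[2])[:2]
E
python3 - <<'E'
from h import *
im=cv2.imread("pics/top0.png"); hsv=cv2.cvtColor(im,cv2.COLOR_BGR2HSV)
dark=(hsv[:,:,2]<60).astype(np.uint8)
cs,_=cv2.findContours(dark,cv2.RETR_EXTERNAL,cv2.CHAIN_APPROX_NONE)
for c in cs:
    x,y,w,h=cv2.boundingRect(c)
    if 240<x+w/2<355 and 145<y+h/2<255 and len(c)>8:
        (u,v),r=cv2.minEnclosingCircle(c); print("dark",(round(u,1),round(v,1)),round(r,1),ray((u,v),.052).round(4))
g=((hsv[:,:,1]<45)&(hsv[:,:,2]>70)).astype(np.uint8)
cs,_=cv2.findContours(g,cv2.RETR_EXTERNAL,cv2.CHAIN_APPROX_NONE)
for c in cs:
    x,y,w,h=cv2.boundingRect(c)
    if 240<x<430 and 140<y<260 and cv2.contourArea(c)>40: 
        print("grey",x,y,w,h,cv2.minAreaRect(c),ray((x+w/2,y+h/2),.056).round(4))
print("axis guess",ray((296,197),.056),"button",ray((394,230),.055))
cv2.imwrite("pics/crop.png",cv2.resize(im[140:260,235:435],None,fx=4,fy=4,interpolation=cv2.INTER_CUBIC))
E
```

```text
dark (330.0, 192.5) 3.4 [ 0.572  -0.1149]
dark (260.5, 197.0) 10.5 [0.5609 0.0929]
dark (255.0, 193.5) 11.0 [0.5715 0.1094]
dark (333.0, 186.5) 7.4 [ 0.59   -0.1241]
dark (297.5, 181.0) 5.2 [ 0.6077 -0.018 ]
dark (268.3, 171.0) 4.8 [0.6388 0.0694]
dark (317.5, 165.5) 6.0 [ 0.6539 -0.0784]
grey 379 216 29 30 ((393.0877990722656, 230.59024047851562), (24.584749221801758, 26.540355682373047), 12.094757080078125) [ 0.455  -0.3014]
grey 277 171 38 46 ((295.6153869628906, 197.07693481445312), (38.76595687866211, 38.415138244628906), 52.12501525878906) [ 0.5683 -0.0134]
grey 394 149 23 23 ((404.75006103515625, 159.75003051757812), (21.920310974121094, 21.21320343017578), 45.0) [ 0.6655 -0.3424]
axis guess [ 0.55931592 -0.01331604] button [ 0.45793082 -0.30311853]
```

View pics/crop.png

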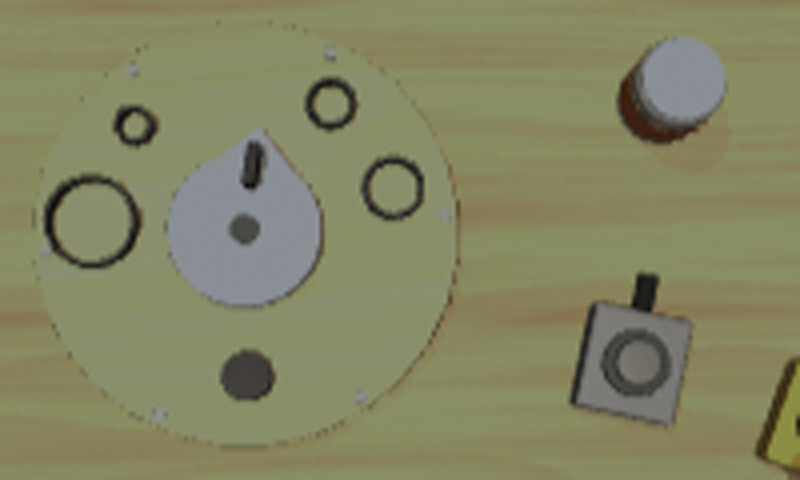

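The enlarged crop shows the socket centres (crop px /4, plus offset). Socket A is at crop (93,221), the dial pin at (245,229), the tab at about (253,165), the nose at (260,130) and the button at (638,362). Next I'll fit the manifold pose.

Run:
```python
from h import *
from scipy.spatial.transform import Rotation as Ro
P=lambda u,v:((u+.5)/4-.5+235,(v+.5)/4-.5+140)
S=np.array([ray(P(*p),.052) for p in [(393,188),(331,104),(135,126),(93,221)]])
a=np.array([-1.4,-.7,.7,1.4]); M=.116*np.c_[np.cos(a),np.sin(a)]
Sc,Mc=S-S.mean(0),M-M.mean(0)
th=np.arctan2((Mc[:,0]*Sc[:,1]-Mc[:,1]*Sc[:,0]).sum(),(Mc*Sc).sum())
Rm=np.array([[np.cos(th),-np.sin(th)],[np.sin(th),np.cos(th)]])
c=S.mean(0)-Rm@M.mean(0)
print("axis",c,"theta",th,"resid mm",(1e3*(S-(M@Rm.T+c))).round(1).tolist())
print("pin",ray(P(245,229),.058)); 
for n,p,z in(("nose",(260,130),.056),("tab",(255,146),.092),("tab2",(251,185),.092)):
    q=ray(P(*p),z)-c; print(n,q,np.hypot(*q),"world ang",np.arctan2(q[1],q[0]),"dial",np.arctan2(q[1],q[0])-th)
print("sockA dir",th+1.4,"button",[ray(P(638,362),z).round(4) for z in(.05,.06)])
c2=ctrl.get_calibration("scene");f=200/np.tan(np.radians(c2["vertical_fov"]/2))
for z in(.05,.055,.06,.065):
    X=np.r_[ray(P(638,362),z),z]; q=c2["R"]@X+c2["t"]; print(z,f*q[:2]/q[2]+[c2["cx"],c2["cy"]])
print("cap",ray(P(247,376),.05),"can",ray(P(683,80),.12),"tape",ray((191,240),.036),"glue",ray((175,152),.19))
s=ctrl.read_state(); print(Ro.from_euler("xyz",s["eef_rot"]).as_matrix().round(3))
im=cv2.imread("pics/scene0.png"); cv2.imwrite("pics/crop2.png",cv2.resize(im[150:290,150:450],None,fx=2.66,fy=2.66,interpolation=cv2.INTER_CUBIC))
```

```text
axis [ 0.5582918  -0.01336025] theta 0.10016051443358787 resid mm [[0.2, 1.4], [-0.5, 0.8], [-0.6, -0.7], [0.8, -1.6]]
pin [ 0.5595213  -0.01303909]
nose [ 0.0756127  -0.01134399] 0.07645891813715006 world ang -0.1489169605681162 dial -0.24907747500170407
tab [ 0.05900059 -0.00899256] 0.05968195620754057 world ang -0.1512506428273155 dial -0.25141115726090335
tab2 [ 0.03041682 -0.00586007] 0.03097617270259906 world ang -0.19032681289658257 dial -0.29048732733017046
sockA dir 1.5001605144335879 button [array([ 0.4576, -0.3042]), array([ 0.4575, -0.3027])]
0.05 [226.47619069 204.29544002]
0.055 [226.45070162 202.70587028]
0.06 [226.42506387 201.10702901]
0.065 [226.39927616 199.49883486]
cap [ 0.45052486 -0.01336319] can [ 0.65796279 -0.33104455] tape [0.43519541 0.30332833] glue [0.67505157 0.31058683]
[[-0.001 -0.359  0.933]
 [ 0.002  0.933  0.359]
 [-1.     0.002 -0.   ]]
```

View pics/crop2.png

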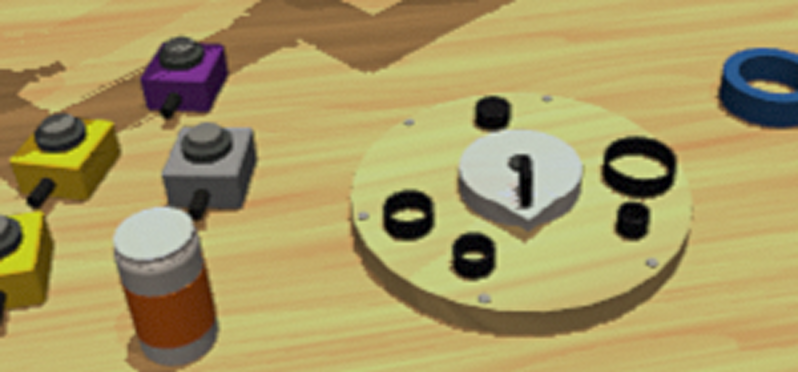

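Fit residuals are under 2 mm. The axis is at (0.559,-0.013), the dial's world angle is about -0.15 and the target is +1.50. In the scene crop the button top at (207,135) puts its height at about 0.061 m. First move: shut the fingers and go high above the clockwise side of the tab.

```bash
python3 -m pendant '[[[0,0.014,0.027],0,1],[[0,0.043,0.08],0,1],[[0,0.075,0.138],0,1],[[0,0.107,0.197],0,1],[[0,0.139,0.256],0,1],[[0,0.171,0.315],0,1],[[0,0.203,0.374],0,1],[[0,0.235,0.433],0,1],[[0,0.267,0.492],0,1],[[0,0.2865,0.529],0,1]]' 40
```

```text
t: 1.35
position: [0.5821, -0.0625, 0.1928]
eef_rot: [2.86, 1.57, -3.056]
contact_force: [1.3, -0.9, 0.8]
grip_width: -0.0002
```

```bash
python3 -m pendant '[[[0.01,0.0,0.0],0,1],[[0.03,0,0],0,1],[[0.055,0,0],0,1],[[0.075,0,0],0,1],[[0.08,0,0],0,1],[[0.08,0,0],0,1],[[0.08,0,0],0,1],[[0.08,0,0],0,1],[[0.08,0,0],0,1],[[0.08,0,0],0,1]]'
python3 - <<'E'
from h import *
s=ctrl.read_state(); print(s["position"],s["grip_width"])
cv2.imwrite("pics/w1.png",ctrl.snapshot("wrist")[:,:,::-1])
E
```

```text
t: 2.6
position: [0.5814, -0.0644, 0.1132]
eef_rot: [-0.188, 1.571, 0.179]
contact_force: [0.8, 0.7, -0.3]
grip_width: 0.0002
[ 0.58135265 -0.06435446  0.11323005] 0.00019877417307149047
```

View pics/w1.png

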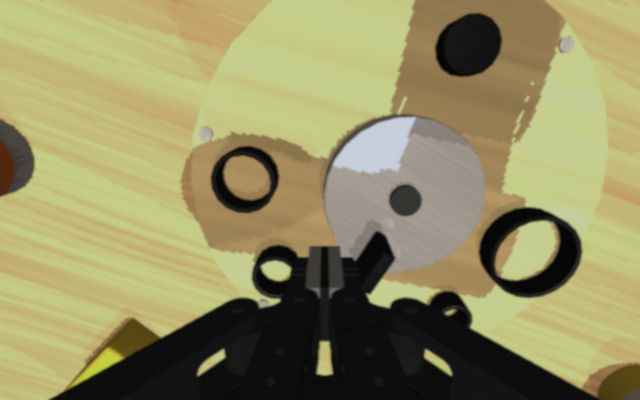

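The wrist view shows the shut fingertips at (325,255), on the clockwise side of the tab at (375,262). The tab path is clear, and socket A is at (530,250). Next I'll compute the arc in tool axes.

Run:
```python
from h import *
from scipy.spatial.transform import Rotation as Ro
s=ctrl.read_state(); A=Ro.from_euler("xyz",s["eef_rot"]).as_matrix(); print(A.round(3))
p=s["position"]; c=np.array([.559,-.0133])
for phi in np.r_[-.4,-.2:1.51:.1]:
    u=np.array([np.cos(phi),np.sin(phi)]); n=np.array([-u[1],u[0]])
    w=np.r_[c+.046*u-.018*n,.070]; print(round(phi,2),w.round(4),(A.T@(w-p)).round(4))
```

```text
[[ 0.    -0.359  0.933]
 [ 0.     0.933  0.359]
 [-1.    -0.     0.   ]]
-0.4 [ 0.5944 -0.0478  0.07  ] [0.0432 0.0108 0.0181]
-0.2 [ 0.6005 -0.0401  0.07  ] [0.0432 0.0158 0.0266]
-0.1 [ 0.603  -0.0358  0.07  ] [0.0432 0.0189 0.0305]
0.0 [ 0.605  -0.0313  0.07  ] [0.0432 0.0224 0.034 ]
0.1 [ 0.6066 -0.0266  0.07  ] [0.0432 0.0262 0.0371]
0.2 [ 0.6077 -0.0218  0.07  ] [0.0432 0.0303 0.0399]
0.3 [ 0.6083 -0.0169  0.07  ] [0.0432 0.0346 0.0422]
0.4 [ 0.6084 -0.012   0.07  ] [0.0432 0.0392 0.0441]
0.5 [ 0.608 -0.007  0.07 ] [0.0432 0.0439 0.0455]
0.6 [ 0.6071 -0.0022  0.07  ] [0.0432 0.0488 0.0464]
0.7 [0.6058 0.0026 0.07  ] [0.0432 0.0537 0.0468]
0.8 [0.604  0.0072 0.07  ] [0.0432 0.0586 0.0468]
0.9 [0.6017 0.0115 0.07  ] [0.0432 0.0635 0.0462]
1.0 [0.599  0.0157 0.07  ] [0.0432 0.0684 0.0452]
1.1 [0.5959 0.0195 0.07  ] [0.0432 0.0731 0.0437]
1.2 [0.5924 0.0231 0.07  ] [0.0432 0.0776 0.0417]
1.3 [0.5886 0.0262 0.07  ] [0.0432 0.0819 0.0393]
1.4 [0.5846 0.029  0.07  ] [0.0432 0.086  0.0365]
1.5 [0.5802 0.0313 0.07  ] [0.0432 0.0897 0.0333]
```

```bash
python3 -m pendant '[[[0.02,0,0],0,1],[[0.043,0,0],0,1],[[0.043,0,0],0,1],[[0.043,0.011,0.018],0,1],[[0.043,0.016,0.027],0,1],[[0.043,0.019,0.0305],0,1],[[0.043,0.0225,0.034],0,1],[[0.043,0.026,0.037],0,1],[[0.043,0.03,0.04],0,1],[[0.043,0.035,0.042],0,1]]' &&
python3 -m pendant '[[[0,0.004,0.002],0,1],[[0,0.009,0.0035],0,1],[[0,0.014,0.0045],0,1],[[0,0.019,0.005],0,1],[[0,0.024,0.005],0,1],[[0,0.0285,0.004],0,1],[[0,0.0335,0.003],0,1],[[0,0.038,0.0015],0,1],[[0,0.0425,-0.0005],0,1],[[0,0.0425,-0.0005],0,1]]'
python3 - <<'E'
from h import *
s=ctrl.read_state(); print(s["position"],s["contact_force"])
cv2.imwrite("pics/w2.png",ctrl.snapshot("wrist")[:,:,::-1])
cv2.imwrite("pics/t2.png",cv2.resize(ctrl.snapshot("top")[140:260,235:435,::-1],None,fx=4,fy=4,interpolation=cv2.INTER_CUBIC))
E
```

```text
t: 3.9
position: [0.6079, -0.0164, 0.0701]
eef_rot: [-0.711, 1.571, -0.344]
contact_force: [0.4, -0.1, 0.2]
grip_width: 0.0
t: 5.15
position: [0.592, 0.0231, 0.0702]
eef_rot: [0.003, 1.571, 0.37]
contact_force: [0.7, -0.7, 0.7]
grip_width: -0.0001
[0.59201486 0.0230878  0.07018749] [ 0.70492526 -0.71511995  0.66215411]
```

View pics/w2.png

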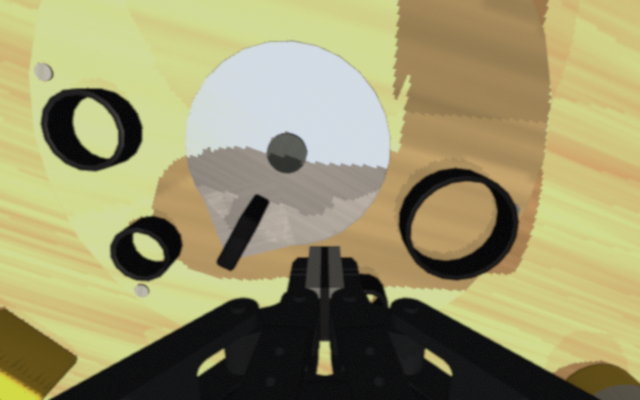

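The tab is now at (243,230), to the left of the fingers, so the fingers seem to have passed it. I'll measure from this wrist view and look at the top view.

```bash
cat >> h.py <<'E'
from scipy.spatial.transform import Rotation as Ro
def wcam(s):
    A=np.eye(4);A[:3,:3]=Ro.from_euler("xyz",s["eef_rot"]).as_matrix();A[:3,3]=s["position"]
    c=ctrl.get_calibration("wrist"); return A@np.array(c["tool_from_camera"]),c,200/np.tan(np.radians(c["vertical_fov"]/2))
def wray(uv,z,s):
    T,c,f=wcam(s); d=T[:3,:3]@[(uv[0]-c["cx"])/f,(uv[1]-c["cy"])/f,1]; return (T[:3,3]+d*(z-T[2,3])/d[2])[:2]
def wproj(X,s):
    T,c,f=wcam(s); q=np.linalg.inv(T)@np.r_[X,1]; return f*q[:2]/q[2]+[c["cx"],c["cy"]]
E
python3 - <<'E'
from h import *
s=ctrl.read_state()
print("tcp px",wproj(s["position"],s),"cam",wcam(s)[0][:3,3])
c=wray((286,153),.058,s);print("axis",c,"sockA",wray((458,218),.052,s), "sockB?",wray((91,122),.052,s))
for z,uv in((.092,(263,197)),(.092,(227,267))):
    q=wray(uv,z,s)-[.559,-.0133]; print(q,np.hypot(*q),np.arctan2(q[1],q[0]))
E
```

```text
tcp px [324.53028027 232.17968739] cam [ 0.52101212 -0.00471577  0.25071631]
axis [ 0.56038094 -0.01225101] sockA [0.56180941 0.09772786] sockB? [ 0.58403531 -0.11957716]
[ 0.01822044 -0.00091742] 0.018243517172467957 -0.050308532214818305
[ 0.06003099 -0.00644668] 0.06037614833481475 -0.10697925739419073
```

View pics/t2.png

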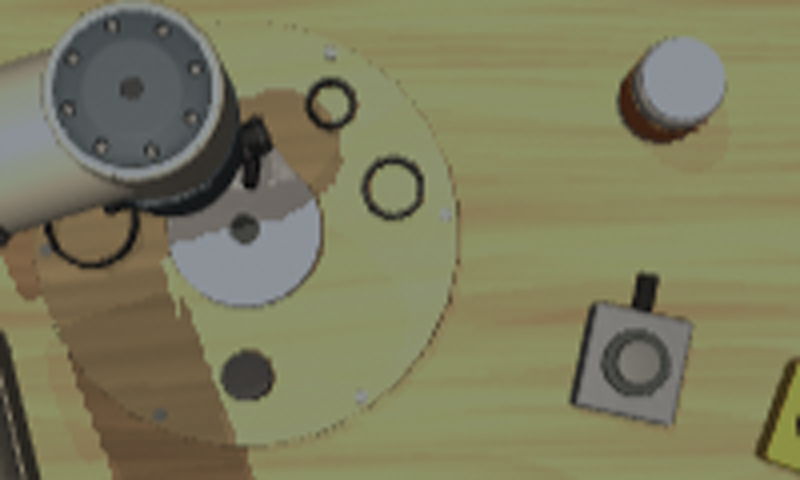

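The dial hasn't moved. The visible fingertips at v≈247 don't match the TCP projection at v=232, so I'll check where the tips really are.

Run:
```python
from h import *
s=ctrl.read_state(); A=Ro.from_euler("xyz",s["eef_rot"]).as_matrix()
for a in(0,-.01,-.02,-.03,-.04):
    print(a,[wproj(s["position"]+A@[a,y,z],s).round(0).tolist() for y,z in((0,0),(0,-.011),(0,.011),(.011,-.011))])
T,c,f=wcam(s); print(c)
im=cv2.imread("pics/w2.png")[170:330,220:430]; cv2.imwrite("pics/w2c.png",cv2.resize(cv2.convertScaleAbs(im,alpha=1.6,beta=20),None,fx=3.7,fy=3.7))
```

```text
0 [[325.0, 232.0], [325.0, 214.0], [325.0, 250.0], [345.0, 214.0]]
-0.01 [[325.0, 240.0], [325.0, 220.0], [325.0, 258.0], [346.0, 220.0]]
-0.02 [[325.0, 248.0], [325.0, 227.0], [325.0, 267.0], [347.0, 227.0]]
-0.03 [[325.0, 257.0], [325.0, 236.0], [325.0, 277.0], [348.0, 236.0]]
-0.04 [[325.0, 267.0], [325.0, 245.0], [325.0, 289.0], [350.0, 245.0]]
{'vertical_fov': 59.46750322775291, 'cx': 324.2053054135658, 'cy': 197.47221728709465, 'tool_from_camera': array([[-3.29996296e-04, -2.96658169e-01,  9.54983676e-01,
        -1.80591297e-01],
       [ 9.99999635e-01, -8.50503084e-04,  8.13495458e-05,
        -1.80503486e-04],
       [ 7.88083555e-04,  9.54983355e-01,  2.96658341e-01,
        -7.63504558e-02],
       [ 0.00000000e+00,  0.00000000e+00,  0.00000000e+00,
         1.00000000e+00]])}
```

View pics/w2c.png

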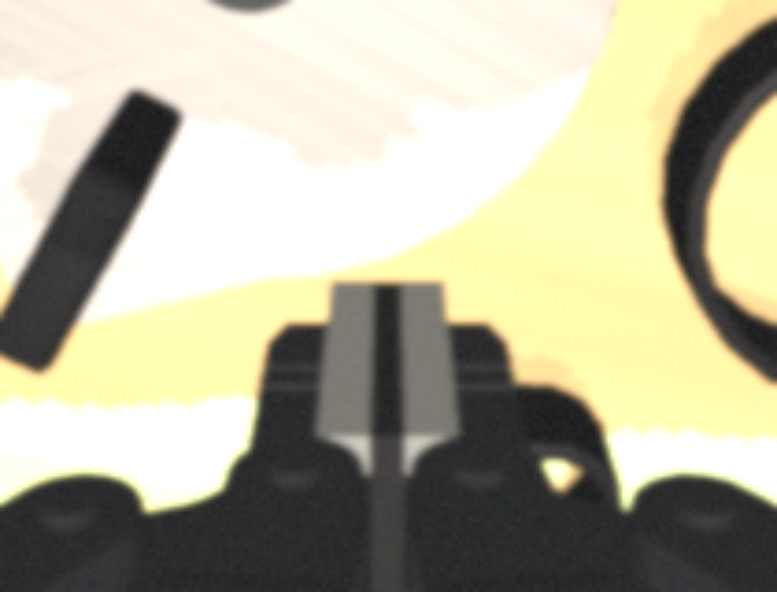

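The crop shows the grey pad tips ending at (325,247). That suggests the shut tips sit well above the reported TCP, so they would have passed over the tab. I'll go back over it high, to the clockwise side, and touch down gently on the dial to find the true tip height.

```bash
python3 -m pendant '[[[-0.03,0,0],0,1],[[-0.04,0,0],0,1],[[-0.04,-0.02,-0.009],0,1],[[-0.04,-0.045,-0.02],0,1],[[-0.04,-0.07,-0.032],0,1],[[-0.03,-0.07,-0.032],0,1],[[-0.015,-0.07,-0.032],0,1],[[0,-0.07,-0.032],0,1],[[0.004,-0.07,-0.032],0,1],[[0.006,-0.07,-0.032],0,1]]' && python3 -m pendant '[[[0.001,0,0],0,1],[[0.002,0,0],0,1],[[0.003,0,0],0,1],[[0.004,0,0],0,1],[[0.005,0,0],0,1],[[0.006,0,0],0,1],[[0.007,0,0],0,1],[[0.008,0,0],0,1],[[0.008,0,0],0,1],[[0.008,0,0],0,1]]'
```

```text
t: 6.5
position: [0.5874, -0.0537, 0.0637]
eef_rot: [-3.012, 1.57, -2.645]
contact_force: [-0.0, -0.3, 0.7]
grip_width: 0.0004
t: 7.75
position: [0.5875, -0.054, 0.0561]
eef_rot: [-0.035, 1.571, 0.332]
contact_force: [0.2, 0.8, 0.8]
grip_width: 0.0002
```

```bash
python3 -m pendant '[[[0.001,0,0],0,1],[[0.002,0,0],0,1],[[0.003,0,0],0,1],[[0.004,0,0],0,1],[[0.005,0,0],0,1],[[0.006,0,0],0,1],[[0.007,0,0],0,1],[[0.008,0,0],0,1],[[0.009,0,0],0,1],[[0.009,0,0],0,1]]'
python3 - <<'E'
from h import *
s=ctrl.read_state()
im=ctrl.snapshot("scene")[:,:,::-1]; c=ctrl.get_calibration("scene"); f=200/np.tan(np.radians(c["vertical_fov"]/2))
q=c["R"]@s["position"]+c["t"]; print("tcp px",f*q[:2]/q[2]+[c["cx"],c["cy"]])
cv2.imwrite("pics/s3.png",cv2.resize(im[120:270,260:430],None,fx=4,fy=4,interpolation=cv2.INTER_CUBIC))
E
```

```text
t: 9.0
position: [0.5874, -0.054, 0.047]
eef_rot: [2.9, 1.571, -3.016]
contact_force: [0.3, 0.5, -0.9]
grip_width: 0.0002
tcp px [330.9403226  223.51860924]
```

View pics/s3.png

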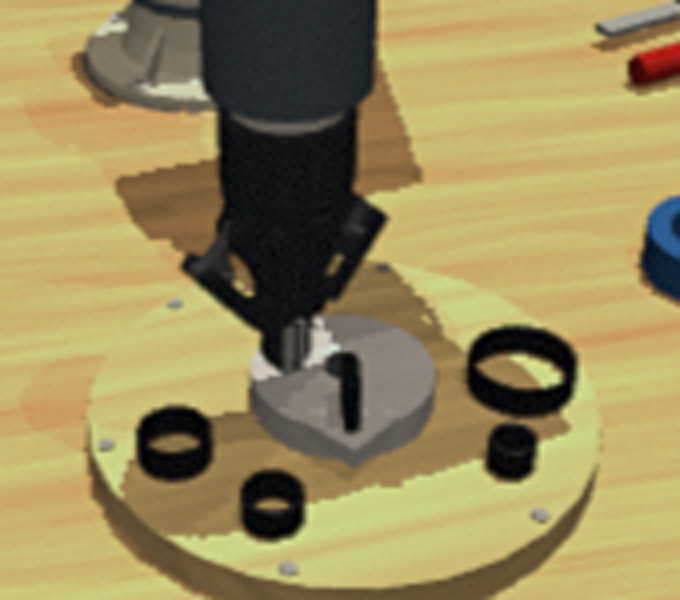

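In the scene crop the real tip is at about (333,213), while the TCP projects to (331,223). So the tip sits 35–40 mm above the reported TCP, which agrees with the wrist view. For a tip height of about 0.075 I need a reading of about 0.035, so I'll go down 12 mm and sweep.

```bash
python3 -m pendant '[[[0.006,0,0],0,1],[[0.012,0,0],0,1],[[0.012,0.004,0.008],0,1],[[0.012,0.008,0.017],0,1],[[0.012,0.0115,0.021],0,1],[[0.012,0.015,0.025],0,1],[[0.012,0.019,0.028],0,1],[[0.012,0.023,0.0305],0,1],[[0.012,0.027,0.033],0,1],[[0.012,0.0315,0.035],0,1]]'
python3 - <<'E'
from h import *
s=ctrl.read_state()
cv2.imwrite("pics/w4.png",ctrl.snapshot("wrist")[:,:,::-1])
E
```

```text
t: 10.3
position: [0.6077, -0.0136, 0.0349]
eef_rot: [-2.715, 1.567, -2.348]
contact_force: [-2.1, -7.7, 0.3]
grip_width: 0.0001
```

View pics/w4.png

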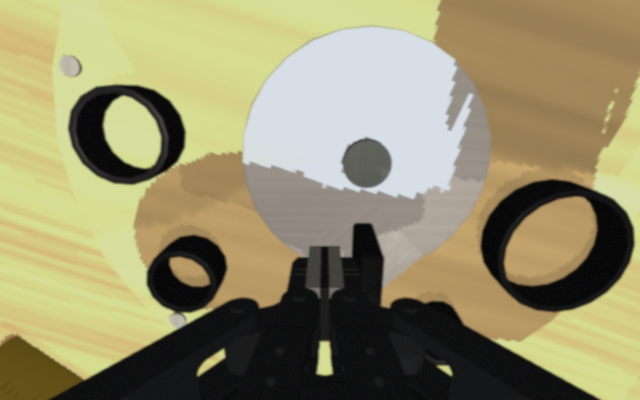

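The fingers are now in contact with the tab at (368,255), pushing with about 8 N, and the dial is turning (nose near (385,285)). I'll continue the arc.

```bash
python3 -c "
from h import *
s=ctrl.read_state(); q=wray((385,287),.056,s)-[.559,-.0133]; print(q,np.hypot(*q),np.arctan2(q[1],q[0]))"
python3 -m pendant '[[[0,0.0045,0.0015],0,1],[[0,0.0095,0.0025],0,1],[[0,0.0145,0.003],0,1],[[0,0.0195,0.0025],0,1],[[0,0.0245,0.002],0,1],[[0,0.029,0.001],0,1],[[0,0.034,-0.0005],0,1],[[0,0.0385,-0.0025],0,1],[[0,0.0385,-0.0025],0,1],[[0,0.0385,-0.0025],0,1]]'
python3 - <<'E'
from h import *
s=ctrl.read_state()
for n in("wrist","top"):
    cv2.imwrite(f"pics/{n}5.png",ctrl.snapshot(n)[:,:,::-1])
im=cv2.imread("pics/wrist5.png"); hsv=cv2.cvtColor(im,cv2.COLOR_BGR2HSV)
g=((hsv[:,:,1]<50)&(hsv[:,:,2]>90)).astype(np.uint8)
cs,_=cv2.findContours(g,cv2.RETR_EXTERNAL,cv2.CHAIN_APPROX_NONE)
c=max(cs,key=cv2.contourArea); print(cv2.boundingRect(c))
q=np.array([wray(p[0],.056,s) for p in c])-[.559,-.0133]; r=np.hypot(*q.T); i=np.argsort(-r)[::8][:8]
print(np.c_[c[i,0],r[i],np.arctan2(q[i,1],q[i,0])].round(3))
E
```

```text
[0.05793612 0.03730274] 0.06890637563520982 0.5720466420020599
t: 11.6
position: [0.5937, 0.0225, 0.0356]
eef_rot: [-0.891, 1.569, -0.524]
contact_force: [2.7, -3.8, 0.4]
grip_width: -0.0
(158, 26, 249, 245)
[[3.980e+02 2.620e+02 7.900e-02 1.201e+00]
 [3.930e+02 2.630e+02 7.700e-02 1.174e+00]
 [3.980e+02 2.540e+02 7.600e-02 1.242e+00]
 [3.900e+02 2.570e+02 7.400e-02 1.191e+00]
 [3.890e+02 2.540e+02 7.200e-02 1.202e+00]
 [3.870e+02 2.510e+02 7.000e-02 1.209e+00]
 [3.860e+02 2.480e+02 6.900e-02 1.221e+00]
 [3.850e+02 2.450e+02 6.700e-02 1.234e+00]]
```

```bash
python3 -m pendant '[[[0,0.002,-0.001],0,1],[[0,0.0043,-0.0024],0,1],[[0,0.0065,-0.0038],0,1],[[0,0.0084,-0.0052],0,1],[[0,0.01,-0.0065],0,1],[[0,0.012,-0.0082],0,1],[[0,0.012,-0.0082],0,1],[[0,0.012,-0.0082],0,1],[[0,0.012,-0.0082],0,1],[[0,0.012,-0.0082],0,1]]'
python3 - <<'E'
from h import *
s=ctrl.read_state()
im=ctrl.snapshot("wrist")[:,:,::-1].copy();cv2.imwrite("pics/wrist6.png",im); hsv=cv2.cvtColor(im,cv2.COLOR_BGR2HSV)
g=((hsv[:,:,1]<50)&(hsv[:,:,2]>90)).astype(np.uint8)
cs,_=cv2.findContours(g,cv2.RETR_EXTERNAL,cv2.CHAIN_APPROX_NONE)
c=max(cs,key=cv2.contourArea); print(cv2.boundingRect(c))
q=np.array([wray(p[0],.056,s) for p in c])-[.559,-.0133]; r=np.hypot(*q.T); i=np.argsort(-r)[::5][:8]
print(np.c_[c[i,0],r[i],np.arctan2(q[i,1],q[i,0])].round(3))
E
```

```text
t: 12.95
position: [0.5822, 0.0312, 0.0357]
eef_rot: [-0.459, 1.568, -0.092]
contact_force: [3.7, -3.6, 0.4]
grip_width: -0.0001
(134, 46, 266, 238)
[[3.990e+02 2.460e+02 7.900e-02 1.461e+00]
 [3.990e+02 2.430e+02 7.900e-02 1.479e+00]
 [3.940e+02 2.470e+02 7.700e-02 1.440e+00]
 [3.980e+02 2.380e+02 7.700e-02 1.507e+00]
 [3.970e+02 2.350e+02 7.600e-02 1.523e+00]
 [3.960e+02 2.330e+02 7.500e-02 1.533e+00]
 [3.960e+02 2.300e+02 7.400e-02 1.553e+00]
 [3.830e+02 2.470e+02 7.300e-02 1.404e+00]]
```

View pics/wrist6.png

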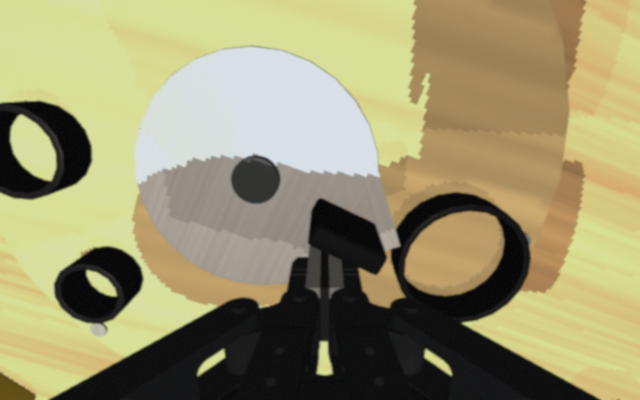

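The wrist view shows the axis at (256,180), the nose tip at (399,244) and the socket A top at (461,255), so the nose is about 3–4° short. I'll push a little further, back off, lift, and check from the top camera.

```bash
python3 -c "
from h import *
s=ctrl.read_state(); a=wray((256,180),.058,s); k=wray((461,255),.052,s);n=wray((399,244),.056,s)
print(a,k,n); d=k-a; e=n-a; print(np.hypot(*d),np.arctan2(d[1],d[0]),np.hypot(*e),np.arctan2(e[1],e[0]))"
python3 -m pendant '[[[0,0.001,-0.001],0,1],[[0,0.0017,-0.002],0,1],[[0,0.0017,-0.002],0,1],[[0,0.0017,-0.002],0,1],[[0,0.0017,-0.002],0,1],[[0,-0.003,0.008],0,1],[[0,-0.005,0.015],0,1],[[-0.02,-0.005,0.015],0,1],[[-0.07,-0.005,0.015],0,1],[[-0.12,-0.005,0.015],0,1]]'
python3 -m pendant '[[[0,-0.03,-0.01],0,1],[[0,-0.09,-0.03],0,1],[[0,-0.14,-0.05],0,1],[[0,-0.19,-0.08],0,1],[[0,-0.22,-0.11],0,1],[[0,-0.24,-0.14],0,1],[[0,-0.25,-0.17],0,1],[[0,-0.258,-0.20],0,1],[[0,-0.258,-0.215],0,1],[[0,-0.258,-0.215],0,1]]'
python3 - <<'E'
from h import *
print(ctrl.read_state()["position"])
im=ctrl.snapshot("top")[:,:,::-1].copy(); cv2.imwrite("pics/top7.png",im); hsv=cv2.cvtColor(im,cv2.COLOR_BGR2HSV)
g=((hsv[:,:,1]<45)&(hsv[:,:,2]>70)).astype(np.uint8); g[:,:240]=0; g[:,350:]=0; g[:145]=0;g[255:]=0
cs,_=cv2.findContours(g,cv2.RETR_EXTERNAL,cv2.CHAIN_APPROX_NONE)
c=max(cs,key=cv2.contourArea); print(cv2.boundingRect(c))
q=np.array([ray(p[0],.056) for p in c])-[.559,-.0133]; r=np.hypot(*q.T); i=np.argsort(-r)[:8]
print(np.c_[c[i,0],r[i],np.arctan2(q[i,1],q[i,0])].round(3))
cv2.imwrite("pics/top7c.png",cv2.resize(im[140:260,235:435],None,fx=4,fy=4,interpolation=cv2.INTER_CUBIC))
E
```

```text
[ 0.56016034 -0.01143172] [0.562236   0.09921165] [0.56666666 0.06513203]
0.11066283159958568 1.5520386710323768 0.07683970261439353 1.4860208796650234
t: 14.25
position: [0.5964, 0.0323, 0.156]
eef_rot: [2.722, 1.569, 3.089]
contact_force: [-0.2, -0.4, 0.3]
grip_width: 0.0001
t: 15.5
position: [0.4881, -0.286, 0.1553]
eef_rot: [0.43, 1.57, 0.796]
contact_force: [-0.0, 0.3, 0.5]
grip_width: 0.0002
[ 0.48813039 -0.28595888  0.15527578]
(270, 165, 80, 90)
[[ 3.470e+02  2.540e+02  2.260e-01 -2.422e+00]
 [ 3.480e+02  2.530e+02  2.260e-01 -2.403e+00]
 [ 3.460e+02  2.540e+02  2.240e-01 -2.431e+00]
 [ 3.480e+02  2.520e+02  2.240e-01 -2.394e+00]
 [ 3.450e+02  2.540e+02  2.230e-01 -2.441e+00]
 [ 3.480e+02  2.510e+02  2.220e-01 -2.385e+00]
 [ 3.490e+02  2.500e+02  2.220e-01 -2.366e+00]
 [ 3.440e+02  2.540e+02  2.210e-01 -2.451e+00]]
```

View pics/top7c.png

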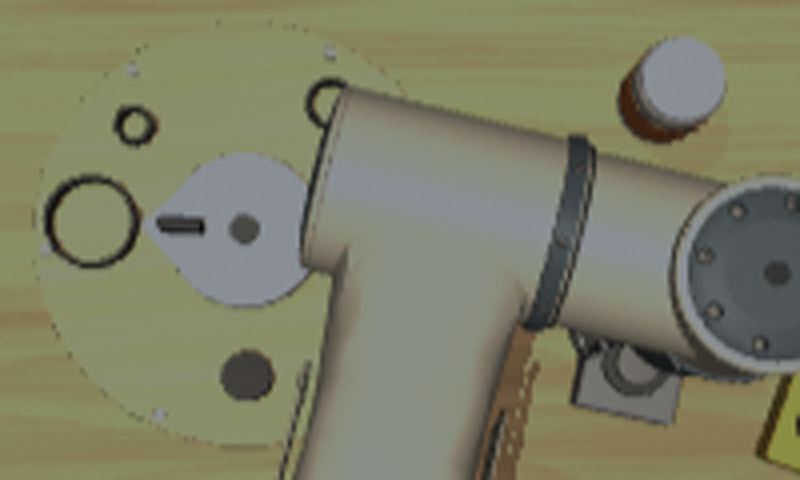

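The top view shows the nose at (145,222) and socket A at (93,221), seen from the pin at (245,229). That is about 1° of error. The cap at (247,376) and the can are unmoved. I've used all 12 pictures, so I'll press the button with force feedback.

```bash
python3 -m pendant '[[[0,-0.0025,-0.018],0,1],[[0,-0.0046,-0.0346],0,1],[[0.02,-0.0046,-0.0346],0,1],[[0.05,-0.0046,-0.0346],0,1],[[0.08,-0.0046,-0.0346],0,1],[[0.1,-0.0046,-0.0346],0,1],[[0.11,-0.0046,-0.0346],0,1],[[0.115,-0.0046,-0.0346],0,1],[[0.115,-0.0046,-0.0346],0,1],[[0.115,-0.0046,-0.0346],0,1]]'
python3 -m pendant '[[[0.001,0,0],0,1],[[0.002,0,0],0,1],[[0.003,0,0],0,1],[[0.004,0,0],0,1],[[0.005,0,0],0,1],[[0.006,0,0],0,1],[[0.007,0,0],0,1],[[0.008,0,0],0,1],[[0.009,0,0],0,1],[[0.01,0,0],0,1]]'
```

```text
t: 16.8
position: [0.4583, -0.3029, 0.0409]
eef_rot: [-0.79, 1.569, -0.423]
contact_force: [0.4, 0.4, 0.5]
grip_width: -0.0001
t: 18.05
position: [0.4577, -0.3027, 0.03]
eef_rot: [-0.129, 1.571, 0.238]
contact_force: [-0.4, -0.2, 0.3]
grip_width: 0.0002
```

```bash
python3 -m pendant '[[[0.0005,0,0],0,1],[[0.001,0,0],0,1],[[0.0015,0,0],0,1],[[0.002,0,0],0,1],[[0.0025,0,0],0,1],[[0.003,0,0],0,1],[[0.0035,0,0],0,1],[[0.004,0,0],0,1],[[0.0045,0,0],0,1],[[0.005,0,0],0,1]]'
python3 -m pendant '[[[0.0005,0,0],0,1],[[0.001,0,0],0,1],[[0.0015,0,0],0,1],[[0.002,0,0],0,1],[[0.002,0,0],0,1],[[0.002,0,0],0,1],[[0.002,0,0],0,1],[[0.002,0,0],0,1],[[0.002,0,0],0,1],[[0.002,0,0],0,1]]'
```

```text
t: 19.3
position: [0.4577, -0.3027, 0.0251]
eef_rot: [-1.214, 1.571, -0.847]
contact_force: [-0.9, 0.0, 4.4]
grip_width: -0.0002
t: 20.55
position: [0.4577, -0.3027, 0.0231]
eef_rot: [-1.411, 1.571, -1.044]
contact_force: [-0.4, 0.7, 4.9]
grip_width: 0.0
```

```bash
python3 -m pendant '[[[0.0005,0,0],0,1],[[0.001,0,0],0,1],[[0.0015,0,0],0,1],[[0.002,0,0],0,1],[[0.002,0,0],0,1],[[0.002,0,0],0,1],[[0.002,0,0],0,1],[[0.002,0,0],0,1],[[0.002,0,0],0,1],[[0.002,0,0],0,1]]'
python3 -m pendant '[[[0.0005,0,0],0,1],[[0.001,0,0],0,1],[[0.001,0,0],0,1],[[0.001,0,0],0,1],[[0.001,0,0],0,1],[[0.001,0,0],0,1],[[0.001,0,0],0,1],[[0.001,0,0],0,1],[[0.001,0,0],0,1],[[0.001,0,0],0,1]]'
```

```text
t: 21.8
position: [0.4578, -0.3028, 0.0227]
eef_rot: [-1.182, 1.57, -0.814]
contact_force: [-4.3, 3.9, 15.0]
grip_width: 0.0001
t: 23.05
position: [0.4579, -0.3028, 0.0226]
eef_rot: [-1.172, 1.569, -0.805]
contact_force: [-6.2, 6.0, 21.1]
grip_width: -0.0002
```

The press hit a hard stop just past 4.9 N, at a reading of 0.0227, which matches fully down at about 5 N. Now I'll release, retreat and check numerically.

```bash
python3 -m pendant '[[[-0.005,0,0],0,1],[[-0.015,0,0],0,1],[[-0.04,0,0],0,1],[[-0.09,0,0],0,1],[[-0.14,0,0],0,1],[[-0.18,0,0],0,1],[[-0.18,-0.01,-0.02],0,1],[[-0.18,-0.03,-0.04],0,1],[[-0.18,-0.06,-0.06],0,1],[[-0.18,-0.08,-0.07],0,1]]'
python3 -m pendant '[[[0,-0.03,-0.02],0,1],[[0,-0.06,-0.04],0,1],[[0,-0.08,-0.06],0,1],[[0,-0.09,-0.07],0,1],[[0,-0.09,-0.07],0,1],[[0,-0.09,-0.07],0,1],[[0,-0.09,-0.07],0,1],[[0,-0.09,-0.07],0,1],[[0,-0.09,-0.07],0,1],[[0,-0.09,-0.07],0,1]]'
python3 - <<'E'
from h import *
im=ctrl.snapshot("top")[:,:,::-1].copy(); old=cv2.imread("pics/top0.png"); t7=cv2.imread("pics/top7.png")
def tot(a,b,x0,x1,y0,y1): return int((cv2.absdiff(a,b)[y0:y1,x0:x1].max(2)>30).sum())
for n,b in dict(tape=(165,215,215,265),glue=(160,210,138,175),can=(385,420,145,178),cap=(286,308,224,246),button=(376,411,208,250),sockets_dial=(243,352,145,222)).items(): print(n,tot(im,old,*b))
print("dial vs top7",tot(im,t7,243,306,160,222))
hsv=cv2.cvtColor(im,cv2.COLOR_BGR2HSV); g=((hsv[:,:,1]<45)&(hsv[:,:,2]>70)).astype(np.uint8); g[:,:262]=0; g[:,320:]=0; g[:172]=0;g[222:]=0
cs,_=cv2.findContours(g,cv2.RETR_EXTERNAL,cv2.CHAIN_APPROX_NONE); c=max(cs,key=cv2.contourArea)
q=np.array([ray(p[0],.056) for p in c])-[.559,-.0133]; r=np.hypot(*q.T); i=np.argsort(-r)[:4]
print(np.c_[c[i,0],r[i],np.arctan2(q[i,1],q[i,0])].round(3)); print(ctrl.read_state()["contact_force"])
E
```

```text
t: 24.3
position: [0.4204, -0.4034, 0.1995]
eef_rot: [1.896, 1.57, 2.262]
contact_force: [-0.6, 0.5, -0.3]
grip_width: 0.0003
t: 25.55
position: [0.3881, -0.5114, 0.2001]
eef_rot: [1.244, 1.571, 1.611]
contact_force: [-0.9, 0.5, 0.1]
grip_width: 0.0001
tape 0
glue 0
can 0
cap 0
button 161
sockets_dial 187
dial vs top7 0
[[2.700e+02 1.960e+02 7.800e-02 1.517e+00]
 [2.710e+02 1.940e+02 7.500e-02 1.436e+00]
 [2.710e+02 1.950e+02 7.500e-02 1.475e+00]
 [2.710e+02 1.980e+02 7.500e-02 1.595e+00]]
[1.36968586 0.72874451 0.55050776]
```

```bash
python3 -c "
from station import ctrl; print(ctrl.sign_off())"
```

```text
the job is handed in; nothing more can be done
None
```

I turned the dial to the widest socket, then pressed the switch-box button fully and released it. The arm is clear and the job is handed in, at about 26 s of the 51 s allowed; sign-off gave no verdict.

- **Dial:** in the last top view the nose tip is at about 1.52 rad and the socket at about 1.50 rad (world angles). An earlier pixel comparison put the error near 1°, against the 7° allowed. The dial did not change between the push and the final check.
- **Button:** the force held at about 5 N, then rose to 21 N at a hard stop, which I took as fully down. I did not measure that it came back up. The image around the button differed from the start in 161 pixels, which I put down to the arm's shadow but did not confirm.
- **Loose things:** tape, glue bottle, can and cap showed no image change from the start.
- **Disagreement:** the fingertips turned out to sit roughly 30–40 mm behind the reported TCP. The first sweep passed over the tab without touching it. I corrected the height from the wrist and scene views, and the later tab contact and the button height agreed with the correction.
- **Small mismatch:** the wrist view put the socket's direction at 1.55 rad against 1.50 from the top view. Both are within tolerance.

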